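# Load kiln props into their storage tube

### The job

Take the broken stump out of the loading gutter and put it in the scrap tub. Then load the two whole kiln props from the bench into the storage tube one after the other, each pushing the ones before it deeper, until all three are inside and the end of the last is flush with the mouth. Leave the pots on the bench where they are.

Things in the scene. Friction and masses are not known exactly. Their poses are not given: they have to be found in the camera images.
- rack: fixed storage rack (place and heading vary): bare steel tube of square section, 44 inside, wall 3, lying on one edge (a diamond seen from its end) on an 80 wide, 10 high plywood base, a 14 wide sight slit along its ridge, top 86 above the bench. Origin on the bench below the tube's mouth; x along the tube from mouth to closed end, z up
- mouth (a point): point in the plane of the tube's mouth on the centre line of a prop lying in the tube, 53 above the bench; axes as the rack's. A prop in the gutter slides straight in, without a step
- tube_end (a point): the same centre line at the inner face of the closed end, 273 behind the mouth: room for three props end to end with 3 to spare
- gutter (a point): outer, open end of the loading gutter, 125 before the mouth, on the same centre line, 53 above the bench. The gutter is the tube's two lower faces running on as an open V: bottom line 25 above the bench, walls ending 43 above the bench, 44 wide over the outside. It centres a prop laid in it
- prop_a_center (a point): whole kiln prop: cream fired-clay cylinder with square ends, diameter 40, length 90, about 190 g, dark round bore mark on each end; it can roll. Point at its centre; x axis along its length (either way round). Lies on the bench at the start
- prop_b_center (a point): whole kiln prop: cream fired-clay cylinder with square ends, diameter 40, length 90, about 190 g, dark round bore mark on each end; it can roll. Point at its centre; x axis along its length (either way round). Lies on the bench at the start
- prop_c_center (a point): whole kiln prop: cream fired-clay cylinder with square ends, diameter 40, length 90, about 190 g, dark round bore mark on each end; it can roll. Point at its centre; x axis along its length (either way round). Already in the tube at the start, somewhere in its front half; slides along it (pushing one to three props takes roughly 2 to 12 N)
- stump_center (a point): broken-off stump of a kiln prop, same cream clay, diameter 36, about 60 long with a ragged end, 90 g, lying in the loading gutter at the start. Point at its centre, about 51 above the bench in the gutter; x axis along its length, ragged end to +x
- tub: grey plastic scrap tub, open on top, 160 x 160 x 70 high, wall 5, fixed to the bench; origin at the centre of its underside
- dish: bystander: small pinkish bisque bowl, 72 across, 28 high, between the loose props; origin under its centre
- bowl: bystander: pinkish bisque bowl, 110 across, 55 high; origin under its centre
- big_bowl: bystander: white bowl, 140 across, 65 high; origin under its centre
- square_dish: bystander: pinkish rectangular dish 100 x 80 x 25; origin under its centre
- cup: bystander: pinkish bisque cup without handle, 66 across, 50 high; origin under its centre
There are look-alikes about, which are no part of the job. Leave any orange or red look-alike of the part that bears prop_a_center alone.

How it is judged:
By the outcome, as a careful person would: the job done as asked, in the order asked, and still so for the second after the job is handed in, with the robot touching nothing.
It also fails if it takes over 72 s, if anything falls off the work surface, if the arm or the gripper's body presses on something with over 40 N, if the wrist force passes 120 N, or if a joint passes its speed limit or range.

### The arm

A 6-joint arm with a two-finger parallel gripper is mounted at the origin on the work surface. World frame = base frame: x ahead of the robot, y to its left, z up, the work surface at z = 0. Lengths are in mm, angles in degrees, forces in N, time in s.
With the tool pointing down it reaches from about 300 to 850 mm from the base axis. Payload 4.2 kg.
Tool frame: the origin (TCP) lies on the centre line of the jaws, within the pads' length; the fingertips stand 11 mm ahead of it and the grasp point (between the pads) lies 8 mm behind it; z points along the fingers, y is the line along which they close (so a half turn about z gives the same grasp; the last joint's range is limited). The gripper opens to 91 mm and grips with 3 to 60 N. Pads are 32 mm wide; open, the fingers measure 118 mm over their backs; the gripper's body (76 mm by 178 mm) begins 60 mm behind the grasp point.
Start: joints at [-65.088, 18.312, 89.639, -0, 72.044, -1.146], TCP at [252.593, -516.565, 224.976] pointing down, gripper open.
Joint ranges: [-177.97, 177.97], [-48.28, 115.42], [12.27, 149.76], [-77.06, 257.06], [2.81, 150.46], [-146.56, 146.56]. Speed limits (degrees/s): [147.25, 147.25, 180, 180, 180, 180].

### API

Orientations are given as [roll, pitch, yaw] about the fixed x, y, z axes, in that order (R = Rz(yaw) Ry(pitch) Rx(roll)).
In Python, from workcell import env, grab_frame, camera_model, models gives the robot as it stands.
- The arm moves only by the shell command python3 -m crank 'ROWS' [FORCE]. ROWS is text: rows parted by semicolons, each of 7 numbers parted by spaces: the closure, from -1 (fully open) to 1 (shut), so that 0 is half open, then the shift along the tool's x, y, z in mm, then the turn, a rotation vector about the tool's x, y, z in degrees. A call has 1 to 10 rows; each row shifts and turns the commanded pose from where the row before left it, along the tool's axes as they then stand; what a row does not reach is not made up. A row lasts 1/8 s, in which the tool goes at most 62.5 mm and 10.7 degrees, less where a joint would pass 70% of its speed; a pose out of reach is approached as far as the arm can. A call is refused whole if a number of a shift passes 62.5 or a number of a turn 10.7, either way. A call with a gripper value outside its range is refused whole. The fingers move at their own pace and stop on an object; FORCE is the grip in N (left out, the last holds). Time passes only in rows, so rows that do not move let the fingers close. It gives the time, the measured TCP pose, the force, the opening and the grip force at its end, in the units of the state.
- env.state(): the state, without advancing time (a new reading comes with each control period).
- grab_frame(name): name is "side" or "top" or "wrist"; returns the picture (400x640x3 uint8, blue, green, red); there is no depth.
- camera_model(name): a dict with "K" (3x3 intrinsics, pixels), "R" (3x3) and "t" (3): a world point X has camera coordinates R X + t; the wrist camera has in their place "mount" (4x4, takes a point from camera to tool coordinates, whose origin is the TCP and whose axes are the flange's). Camera axes: x right, y down, z forward; pixel columns grow to the right and rows downward; lengths in mm; the calibration is good to about 2 mm. A picture is of the moment at which its call begins: read the wrist's pose just before it. camera_model takes no time and is no camera call.
- env.job_done(): hands the job in; it is judged then, once.
Trained networks look in the newest picture that a camera, given by its name, has taken for a name from the list of things; names that differ only in an ending like _2 or _b are one class to them, and where a whole thing is asked for, a point or a joint stands for the part that bears it (a point fixed in the world has none). Each returns a list of dicts, best first, with "p" (0 to 1); they miss things now and then, are a little off and sometimes report something else, mostly with a low value. They report only what shows in the picture. A call takes as long as a camera call. They do not tell look-alikes from the thing itself.
- models.search_frame(name, camera): "point" ([x, y, z] in mm, in world coordinates, good to about 4 mm: the middle of the surface that is visible of it).
The state is a dict: "time_s": time; "qpos": joint angles; "qvel": joint speeds; "effort": joint torques, N m; "ee_pos": TCP position; "ee_rot": TCP orientation; "force": force on the tool from outside, world axes, zero at the start; "torque": the same for the moment, N m; "gripper_width": finger opening in mm; "gripper_force": force on a finger pad.
Only numpy, scipy, OpenCV 4.12 (cv2) and the standard library are available. Lean on these libraries where they do the work, as an engineer would, in place of code of your own. Each camera call takes 0.05 s, during which the arm holds its last target. There are 200 camera calls.

## Working session

There is one attempt and no reset: what is moved stays moved. The work goes in short steps, Python scripts to look and compute and a shell command to move; the robot and the scene stay as the last step left them, time stands still between calls to the robot, and variables do not carry over. Pictures are saved under pics/ and viewed, at most 10 in all, crops included, and the job is handed in when it is done.

```bash
mkdir -p pics; ls; cat > h.py <<'E'
import numpy as np, cv2
from workcell import env, grab_frame, camera_model, models
from scipy.spatial.transform import Rotation as Rn
def ray(cam,u,v):
    m=camera_model(cam);K=np.array(m["K"])
    d=np.linalg.inv(K)@[u,v,1]
    if cam=="wrist":
        s=env.state();T=np.eye(4);T[:3,:3]=Rn.from_euler('xyz',s["ee_rot"],degrees=True).as_matrix();T[:3,3]=s["ee_pos"]
        M=T@np.array(m["mount"]);return M[:3,3],M[:3,:3]@d
    R=np.array(m["R"]);t=np.array(m["t"]);return -R.T@t,R.T@d
def pt(cam,u,v,z):
    o,d=ray(cam,u,v);return np.round(o+d*(z-o[2])/d[2],1)
def px(cam,X):
    m=camera_model(cam);K=np.array(m["K"]);X=np.array(X,float)
    if cam=="wrist":
        s=env.state();T=np.eye(4);T[:3,:3]=Rn.from_euler('xyz',s["ee_rot"],degrees=True).as_matrix();T[:3,3]=s["ee_pos"]
        c=np.linalg.inv(T@np.array(m["mount"]))@np.r_[X,1];c=c[:3]
    else: c=np.array(m["R"])@X+np.array(m["t"])
    p=K@c;return np.round(p[:2]/p[2],1)
E
python3 - <<'E'
from h import *
for c in("top","side"):
    im=grab_frame(c);cv2.imwrite(f"pics/{c}0.png",im)
for n in["rack","prop_a_center","stump_center","tub","dish","bowl","big_bowl","square_dish","cup"]:
    for c in("top","side"):
        print(n,c,[(np.round(r["point"]).tolist(),round(r["p"],2),px(c,r["point"]).tolist()) for r in models.search_frame(n,c)[:5]])
s=env.state();print({k:s[k] for k in("time_s","ee_pos","ee_rot","gripper_width","force")})
E
```

```text
pics
rack top [([660.0, 70.0, 44.0], 0.92, [307.0, 163.8])]
rack side [([660.0, 123.0, 45.0], 0.73, [285.1, 206.6])]
prop_a_center top [([316.0, 320.0, 37.0], 0.68, [212.2, 308.6]), ([395.0, 430.0, 39.0], 0.64, [165.7, 278.5])]
prop_a_center side [([310.0, 332.0, 33.0], 0.97, [351.8, 300.5]), ([435.0, 300.0, 33.0], 0.85, [315.5, 272.3]), ([383.0, 446.0, 38.0], 0.69, [300.7, 320.1])]
stump_center top [([530.0, 425.0, 24.0], 0.7, [169.2, 224.9]), ([652.0, -95.0, 63.0], 0.52, [372.7, 160.1])]
stump_center side [([646.0, -82.0, 59.0], 0.43, [322.8, 173.5])]
tub top [([519.0, -338.0, 5.0], 0.73, [469.1, 210.1])]
tub side [([514.0, -330.0, 33.0], 0.9, [386.2, 158.0])]
dish top [([445.0, 124.0, 18.0], 0.78, [291.0, 250.5]), ([661.0, 72.0, 48.0], 0.56, [306.0, 162.9]), ([515.0, -336.0, 4.0], 0.18, [468.7, 211.7])]
dish side [([441.0, 113.0, 21.0], 0.91, [347.4, 234.1]), ([770.0, -90.0, 14.0], 0.35, [295.4, 173.7])]
bowl top [([725.0, -230.0, 27.0], 0.84, [420.1, 134.3])]
bowl side [([722.0, -238.0, 45.0], 0.55, [327.2, 152.0])]
big_bowl top [([633.0, 497.0, 30.0], 0.58, [140.0, 186.4])]
big_bowl side [([641.0, 473.0, 38.0], 0.82, [211.1, 284.0])]
square_dish top [([761.0, -78.0, 6.0], 0.76, [359.8, 128.2])]
square_dish side [([769.0, -88.0, 14.0], 0.82, [295.3, 173.9])]
cup top [([528.0, 428.0, 22.0], 0.86, [168.3, 225.6])]
cup side [([528.0, 423.0, 28.0], 0.76, [258.5, 290.8])]
{'time_s': 1.0, 'ee_pos': array([ 252.59329043, -516.57173445,  224.99613576]), 'ee_rot': array([ 1.79991657e+02, -6.83492240e-04,  2.60566808e+01]), 'gripper_width': 90.73980440107556, 'force': array([-0.10054744, -0.03859206, -0.4824881 ])}
```

View pics/top0.png

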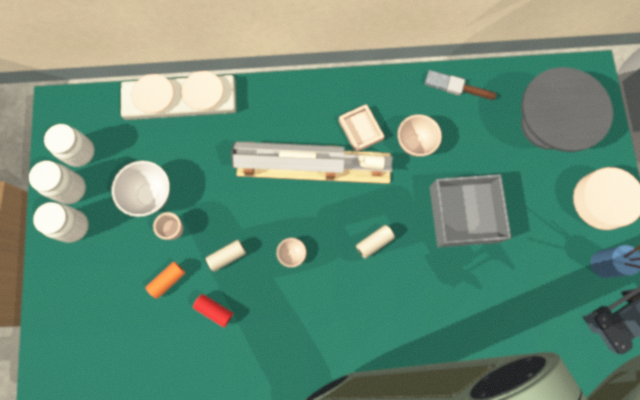

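View pics/side0.png

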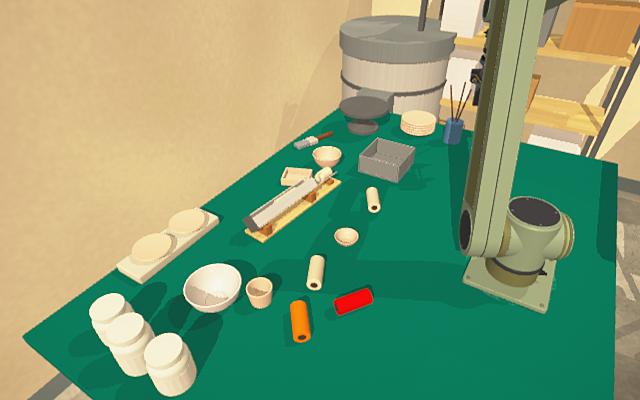

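Top picture: the cream props are at (226,256) and (375,241), the look-alikes are orange (165,280) and red (213,311), and the stump lies in the gutter at (374,160). The tub is at (470,210) and the rack runs from its gutter end at (391,165) to its closed end at (233,158). The cream pair fit the description. I'll confirm this in an enlarged crop.

```bash
python3 - <<'E'
from h import *
im=cv2.imread("pics/top0.png")
c=cv2.resize(im[125:285,190:410],None,fx=3.6,fy=3.6,interpolation=cv2.INTER_CUBIC);cv2.imwrite("pics/crop1.png",c)
hsv=cv2.cvtColor(im,cv2.COLOR_BGR2HSV)
m=((hsv[...,0]<35)&(hsv[...,2]>150)&(hsv[...,1]<130)).astype(np.uint8)
n,l,st,ce=cv2.connectedComponentsWithStats(m)
for i in range(1,n):
    if 150<st[i,4]<3000 and 190<ce[i][0]<410 and ce[i][1]>120:
        p=np.argwhere(l==i)[:,::-1].astype(np.float32);r=cv2.minAreaRect(p)
        b=cv2.boxPoints(r);e=sorted([(np.linalg.norm(b[k]-b[(k+1)%4]),k) for k in range(4)])
        k1=e[0][1];k2=(k1+2)%4
        a=(b[k1]+b[(k1+1)%4])/2;d=(b[k2]+b[(k2+1)%4])/2
        print(ce[i],r,pt("top",*ce[i],32),pt("top",*a,30),pt("top",*d,30))
E
```

```text
[375.07363014 240.82534247] ((375.3087463378906, 240.58389282226562), (15.729253768920898, 38.50389862060547), 55.00797653198242) [452.7 -85.3  32. ] [ 478.5 -128.1   30. ] [428.9 -44.7  30. ]
[290.94526627 252.08136095] ((291.0, 252.0), (28.0, 28.0), 90.0) [439.2 124.2  32. ] [474.5 122.   30. ] [405.2 126.2  30. ]
[224.77469671 255.27729636] ((224.83963012695312, 255.31137084960938), (15.346314430236816, 38.07440185546875), 60.945396423339844) [442.5 287.1  32. ] [462.8 245.5  30. ] [422.7 328.7  30. ]
```

View pics/crop1.png

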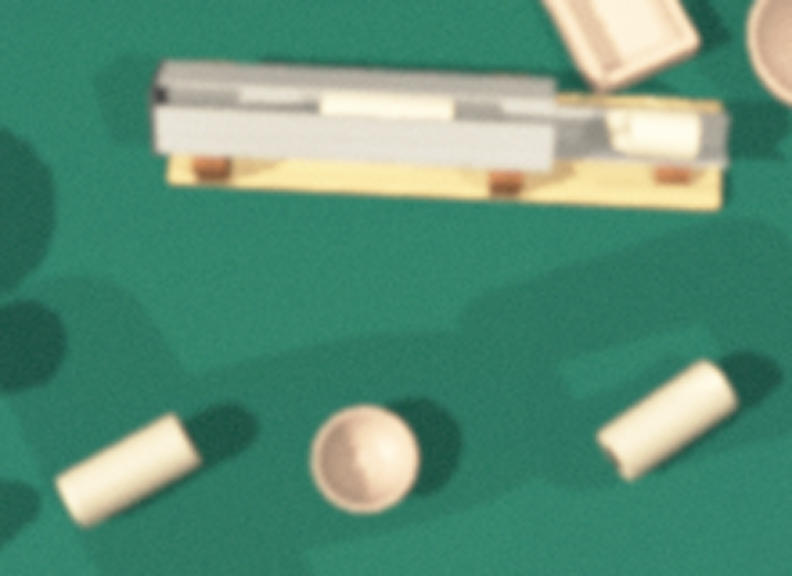

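The crop confirms two cream props and a stump with its ragged end facing the mouth. Tube C shows through the slit about 70 mm inside the mouth. Next I'll compute the rack line.

```bash
cat >> h.py <<'E'
def go(x,y,z,yaw):
    s=env.state();R=Rn.from_euler('xyz',s["ee_rot"],degrees=True)
    T=Rn.from_euler('xyz',[180,0,yaw],degrees=True)
    d=np.array([x,y,z])-s["ee_pos"]
    print("turn first",np.round((R.inv()*T).as_rotvec(degrees=True),1),"then shift(target axes)",np.round(T.inv().apply(d),1)," | shift now axes",np.round(R.inv().apply(d),1),"t",round(s["time_s"],2))
E
python3 - <<'E'
from h import *
f=lambda x,y,z:pt("top",190+x/3.6,125+y/3.6,z)
print("mouth corners",f(556,80,56),f(552,168,56))
print("closed corners",f(165,62,56),f(155,152,56))
print("gutter end",f(727,113,43),f(726,165,43))
print("stump",f(614,133,60),f(700,135,60),"C",f(320,104,73),f(453,109,73))
print(camera_model("wrist")["mount"])
go(640,-90,230,92)
E
```

```text
mouth corners [692.7 -27.6  56. ] [628.7 -19.5  56. ]
closed corners [724.9 246.   56. ] [659.3 255.3  56. ]
gutter end [ 664.4 -147.5   43. ] [ 626.3 -142.8   43. ]
stump [649.8 -64.2  60. ] [ 644.2 -123.8   60. ] C [680.5 138.   73. ] [670.6  46.7  73. ]
[[ 7.37089670e-04 -9.64670692e-01 -2.63457611e-01  7.38706892e+01]
 [ 9.99999419e-01  5.03742275e-04  9.53260871e-04 -6.09746733e-01]
 [-7.86868088e-04 -2.63458161e-01  9.64670502e-01 -1.59245612e+02]
 [ 0.00000000e+00  0.00000000e+00  0.00000000e+00  1.00000000e+00]]
turn first [  0.    0.  -65.9] then shift(target axes) [412.8 402.1  -5. ]  | shift now axes [ 535.4 -213.    -5. ] t 1.0
```

```bash
python3 -m crank '-1 53 -20.4 0 0 0 0;-1 53 -20.4 0 0 0 0;-1 53 -20.4 0 0 0 0;-1 53 -20.4 0 0 0 0;-1 53 -20.4 0 0 0 0;-1 53 -20.4 0 0 0 0;-1 53 -20.4 0 0 0 0;-1 53 -20.4 0 0 0 0;-1 53 -20.4 0 0 0 0;-1 53 -20.4 0 0 0 0' 20
python3 -m crank '0 0 0 0 0 0 -9.5;0 0 0 0 0 0 -9.5;0 0 0 0 0 0 -9.5;0 0 0 0 0 0 -9.5;0 0 0 0 0 0 -9.5;0 0 0 0 0 0 -9.5;0 0 0 0 0 0 0'
python3 - <<'E'
from h import *
im=grab_frame("wrist");cv2.imwrite("pics/w1.png",im)
for n in("stump_center","rack"):print([(np.round(r["point"],1),r["p"],px("wrist",r["point"])) for r in models.search_frame(n,"wrist")[:3]])
E
```

```text
time_s: 2.25
ee_pos: [640.3, -99.0, 225.0]
ee_rot: [180.0, -0.0, 26.1]
force: [0.5, -0.7, -0.0]
gripper_width: 91.2
gripper_force: 0.0
time_s: 3.12
ee_pos: [639.1, -100.5, 224.9]
ee_rot: [-180.0, 0.0, 82.9]
force: [0.4, 0.7, -0.7]
gripper_width: 45.6
gripper_force: 0.0
[(array([652.8, -91.3,  63.6]), 0.8, array([332.4, 171.4]))]
[(array([656.6,  -9.9,  42.9]), 0.71, array([326.3,  87.3]))]
```

View pics/w1.png

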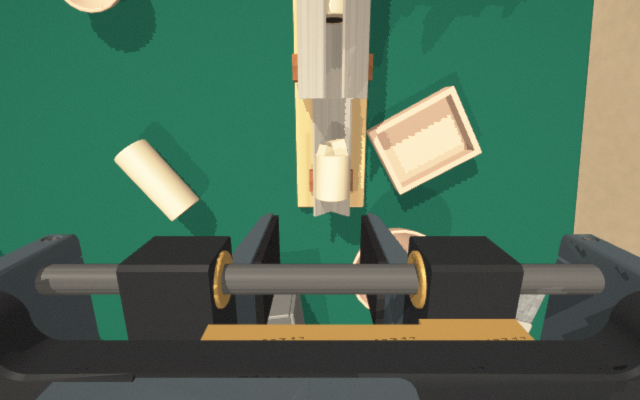

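```bash
python3 - <<'E'
from h import *
P=lambda u,v,z:pt("wrist",u,v,z)
print("stump",P(333,152,60),P(333,199,60),"sides",P(315,175,51),P(350,175,51))
print("gutter end",P(313,209,43),P(351,209,43))
print("mouth",P(297,97,56),P(370,97,56),"far",P(302,0,56),P(369,0,56),"slit",P(332,97,86))
print("C front",P(334,19,60),"base",P(297,206,10),P(366,206,10))
go(649,-92,120,83)
E
```

```text
stump [655.7 -72.5  60. ] [ 650.2 -121.    60. ] sides [634.5 -95.4  51. ] [670.8 -99.9  51. ]
gutter end [ 627.2 -134.7   43. ] [ 668.8 -139.8   43. ]
mouth [627.1 -15.9  56. ] [697.2 -24.5  56. ] far [643.3  66.3  56. ] [703.1  58.9  56. ] slit [659.5 -20.6  86. ]
C front [669.9  46.5  60. ] base [ 606.6 -139.    10. ] [ 689.1 -149.2   10. ]
turn first [ 0.   0.  -0.1] then shift(target axes) [  9.6   8.8 104.9]  | shift now axes [  9.6   8.8 104.9] t 3.27
```

```bash
python3 -m crank '-0.4 5.2 13.4 20 0 0 -0.3;-0.4 0 0 50 0 0 0;-0.4 0 0 50 0 0 0;-0.4 0 0 30 0 0 0;-0.4 0 0 18 0 0 0;-0.4 0 0 0 0 0 0;0.4 0 0 0 0 0 0;0.4 0 0 0 0 0 0;0.4 0 0 0 0 0 0' 15
```

```text
time_s: 4.4
ee_pos: [652.8, -97.0, 58.0]
ee_rot: [180.0, 0.0, 83.4]
force: [-7.9, 1.1, 4.3]
gripper_width: 36.8
gripper_force: 3.2
```

```bash
python3 -m crank '0.4 0 0 0 0 0 0;0.4 0 0 -25 0 0 0;0.4 0 0 -50 0 0 0;0.4 0 0 -40 0 0 0' 15; python3 -m crank '0.4 -50.4 -21.5 0 0 0 0;0.4 -50.4 -21.5 0 0 0 0;0.4 -50.4 -21.5 0 0 0 0;0.4 -50.4 -21.5 0 0 0 0;0.4 -50.4 -21.5 0 0 0 0;0.4 0 0 0 0 0 0'
python3 - <<'E'
from h import *
im=grab_frame("wrist");cv2.imwrite("pics/w2.png",im);im=grab_frame("top");cv2.imwrite("pics/t2.png",im)
for c in("top","wrist"):print([(np.round(r["point"],1),r["p"]) for r in models.search_frame("tub",c)[:2]],[(np.round(r["point"],1),r["p"]) for r in models.search_frame("stump_center",c)[:2]])
E
```

```text
time_s: 4.9
ee_pos: [653.6, -97.0, 173.7]
ee_rot: [179.9, 0.0, 83.4]
force: [0.8, 0.3, -0.8]
gripper_width: 35.4
gripper_force: 15.0
time_s: 5.65
ee_pos: [515.4, -338.1, 171.9]
ee_rot: [180.0, 0.1, 83.1]
force: [0.9, 0.8, -0.2]
gripper_width: 35.5
gripper_force: 15.0
[(array([ 507.4, -315.1,    3.9]), 0.95), (array([659.7,  53.7,  43.7]), 0.22)] [(array([ 520.6, -320.6,  172.5]), 0.62)]
[(array([ 513.9, -300.6,    2.7]), 0.62)] [(array([ 517.3, -323.5,  177.6]), 0.6)]
```

View pics/w2.png

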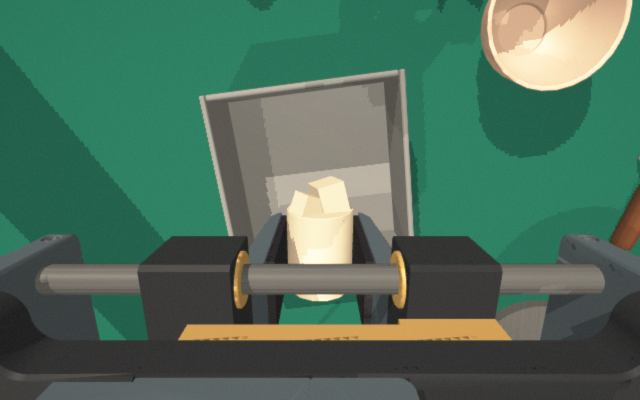

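The stump is held over the tub (tub rim corners at (205,97) and (403,70)), so I'll lower and release it.

```bash
python3 -m crank '0.4 0 0 50 0 0 0;0.4 0 0 50 0 0 0;0.4 0 0 30 0 0 0;0.4 0 0 0 0 0 0;-0.2 0 0 0 0 0 0;-0.2 0 0 0 0 0 0;-0.2 0 0 -45 0 0 0;-0.2 0 0 -50 0 0 0;-0.2 0 0 -50 0 0 0'
python3 -m crank '-0.4 48.8 -18.4 0 0 0 0;-0.4 48.8 -18.4 0 0 0 0;-0.4 48.8 -18.4 0 0 0 0;-0.4 48.8 -18.4 0 0 0 0;-0.4 48.8 -18.4 0 0 0 0;-0.4 0 0 0 0 0 -9.3;-0.4 0 0 0 0 0 -9.3;-0.4 0 0 0 0 0 -9.3;-0.4 0 0 0 0 0 -9.3;-0.4 0 0 0 0 0 0'
python3 - <<'E'
from h import *
im=grab_frame("wrist");cv2.imwrite("pics/w3.png",im);t=grab_frame("top")
for c in("top","wrist"):print([(np.round(r["point"],1),r["p"]) for r in models.search_frame("prop_a_center",c)[:4]],[(np.round(r["point"],1),r["p"]) for r in models.search_frame("stump_center",c)[:3]])
i=np.zeros((600,640,3),np.uint8);i[:400]=im;i[400:,:]=cv2.resize(t[130:280,190:670][:, :330],(640,200));cv2.imwrite("pics/w3b.png",i)
E
```

```text
time_s: 7.08
ee_pos: [517.4, -335.0, 190.2]
ee_rot: [179.8, 0.1, 83.4]
force: [0.1, -0.1, -0.2]
gripper_width: 54.3
gripper_force: 0.0
time_s: 8.32
ee_pos: [454.3, -81.9, 188.2]
ee_rot: [179.9, 0.1, 120.4]
force: [-0.1, -0.0, 0.4]
gripper_width: 64.1
gripper_force: 0.0
[(array([316.4, 319.4,  37.1]), 0.8), (array([445.6, 284. ,  39.2]), 0.68), (array([393.1, 428.4,  40.2]), 0.55)] [(array([443.2, -60.8,  34.6]), 0.71), (array([ 522.6, -342. ,   38. ]), 0.51)]
[] []
```

View pics/w3b.png

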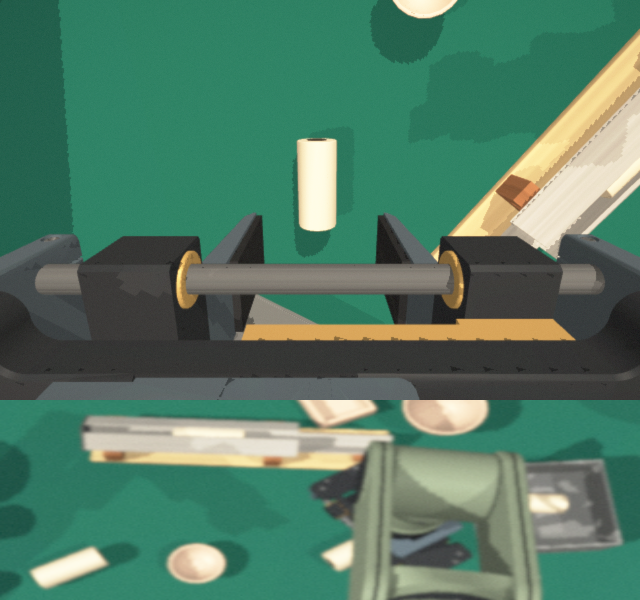

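The stump is in the tub and the gutter is empty. Prop A stands at columns 298–336, rows 140–230, and lines up with the tool.

```bash
python3 - <<'E'
from h import *
P=lambda u,v,z:pt("wrist",u,v,z)
n,f=P(318,230,20),P(317,141,38);print(n,f,P(298,185,25),P(336,185,25))
c=(n+f)/2;d=f-n;print(c,np.hypot(*d[:2]),np.degrees(np.arctan2(d[1],d[0])))
go(c[0],c[1],23,np.degrees(np.arctan2(d[1],d[0])))
E
```

```text
[ 479.9 -129.3   20. ] [430.1 -46.5  38. ] [436.6 -95.8  25. ] [469.8 -76.2  25. ]
[455.  -87.9  29. ] 96.62235766115417 121.0247743785618
turn first [ 0.   0.  -0.5] then shift(target axes) [ -5.7  -2.3 164.1]  | shift now axes [ -5.7  -2.3 164.1] t 8.62
```

```bash
python3 -m crank '-0.4 -5 -2 50 0 0 -0.5;-0.4 0 0 50 0 0 0;-0.4 0 0 45 0 0 0;-0.4 0 0 20 0 0 0;-0.4 0 0 0 0 0 0;0.4 0 0 0 0 0 0;0.4 0 0 0 0 0 0;0.4 0 0 0 0 0 0;0.4 0 0 0 0 0 0' 20
python3 -m crank '0.4 0 0 -30 0 0 0;0.4 0 0 -50 0 0 0;0.4 0 0 -50 0 0 0;0.4 0 0 0 0 0 9.4;0.4 0 0 0 0 0 9.4;0.4 0 0 0 0 0 9.4;0.4 0 0 0 0 0 9.4;0.4 0 0 0 0 0 0'
python3 - <<'E'
from h import *
u=np.array([.1167,.9932]);c=np.array([661.5,-22])-55*u;print(c)
go(c[0],c[1],100,83.3)
E
```

```text
time_s: 9.75
ee_pos: [455.4, -87.3, 22.9]
ee_rot: [179.9, 0.1, 121.1]
force: [-1.1, -0.5, 5.9]
gripper_width: 39.9
gripper_force: 20.0
time_s: 10.75
ee_pos: [454.3, -87.0, 151.7]
ee_rot: [-180.0, -0.0, 83.6]
force: [1.7, 0.8, -2.5]
gripper_width: 39.9
gripper_force: 20.0
[655.0815 -76.626 ]
turn first [-0.  -0.   0.3] then shift(target axes) [ 33.7 198.2  51.7]  | shift now axes [ 32.8 198.4  51.5] t 10.75
```

```bash
python3 -m crank '0.4 7 40 0 0 0 0.3;0.4 7 40 0 0 0 0;0.4 7 40 0 0 0 0;0.4 7 40 0 0 0 0;0.4 5.7 38.2 41 0 0 0;0.4 0 0 0 0 0 0;0.4 0 0 0 0 0 0'
python3 - <<'E'
from h import *
im=grab_frame("wrist");cv2.imwrite("pics/w4.png",cv2.resize(im[:300,150:500],None,fx=2,fy=2))
E
```

```text
time_s: 11.62
ee_pos: [654.8, -77.0, 110.5]
ee_rot: [-179.9, 0.0, 83.2]
force: [0.5, 1.0, -1.9]
gripper_width: 39.1
gripper_force: 20.0
```

View pics/w4.png

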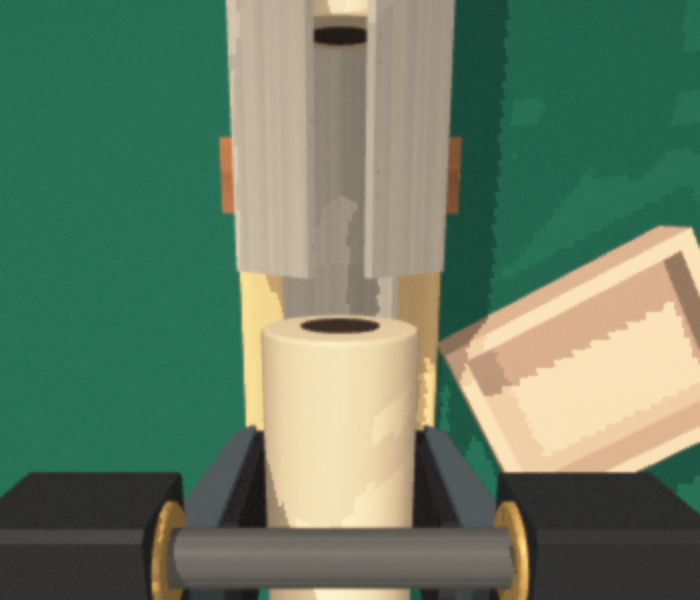

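Prop A hangs above the gutter with its end at rows 320–335 in the crop. The mouth edge is at row 272, columns 238–443, and the slit is at 308–366.

```bash
python3 - <<'E'
from h import *
P=lambda u,v,z:pt("wrist",150+u/2,v/2,z)
u=np.array([.1167,.9932]);n=np.array([u[1],-u[0]]);m=np.array([661.5,-22])
for nm,a in dict(cornL=(238,270,56),cornR=(443,270,56),slitL=(308,277,84),slitR=(366,277,84),farL=(228,0,56),farR=(456,0,56),propL=(264,400,107),propR=(415,400,107),bore=(340,325,107),Cfront=(341,36,53),gutL=(283,300,43),gutR=(397,300,43)).items():
    p=P(*a);q=p[:2]-m;print(nm,p,"along",round(q@u,1),"lat",round(q@n,1))
q=env.state()["ee_pos"][:2]-m;print(q@u,q@n)
E
```

```text
cornL [628.4 -17.6  56. ] along 0.5 lat -33.4
cornR [694.8 -25.5  56. ] along 0.4 lat 33.5
slitL [652.4 -20.   84. ] along 0.9 lat -9.3
slitR [668.8 -21.9  84. ] along 1.0 lat 7.2
farL [637.9  60.3  56. ] along 79.0 lat -33.0
farR [704.5  52.4  56. ] along 78.9 lat 34.0
propL [638.1 -48.2 107. ] along -28.8 lat -20.2
propR [677.4 -52.9 107. ] along -28.8 lat 19.4
bore [660.2 -30.8 107. ] along -8.9 lat -0.3
Cfront [669.9  47.6  53. ] along 70.1 lat 0.2
gutL [640.3 -30.6  43. ] along -11.0 lat -20.1
gutR [679.9 -35.3  43. ] along -11.1 lat 19.8
-55.53603924908397 0.06091140324673905
```

Everything agrees within 1 mm. Next I'll lower it, release, back off and close the fingers behind it.

```bash
python3 -m crank '0.4 0 0 30 0 0 0;0.4 0 0 18 0 0 0;0.4 0 0 6 0 0 0;0.4 0 0 0 0 0 0;0.4 0 0 0 0 0 0'
python3 -m crank '-0.3 0 0 0 0 0 0;-0.3 0 0 0 0 0 0;-0.3 0 0 -40 0 0 0;1 -40 0 -10 0 0 0;1 -40 0 0 0 0 0;1 0 0 0 0 0 0;1 0 0 45 0 0 0;1 0 0 0 0 0 0;1 0 0 0 0 0 0' 20
```

```text
time_s: 12.3
ee_pos: [656.2, -77.2, 58.0]
ee_rot: [179.9, 0.0, 83.2]
force: [-0.4, 0.0, -2.3]
gripper_width: 39.3
gripper_force: 20.0
time_s: 13.42
ee_pos: [646.8, -156.0, 62.9]
ee_rot: [179.9, 0.0, 83.2]
force: [0.4, -0.8, 0.2]
gripper_width: 2.4
gripper_force: 0.0
```

```bash
python3 -m crank '1 0 -0.8 4.5 0 0 0;1 12 0 0 0 0 0;1 10 0 0 0 0 0;1 10 0 0 0 0 0;1 10 0 0 0 0 0;1 0 0 0 0 0 0'
python3 - <<'E'
from h import *
im=grab_frame("wrist");cv2.imwrite("pics/w5.png",cv2.resize(im[:300,150:500],None,fx=2,fy=2))
E
```

```text
time_s: 14.18
ee_pos: [650.5, -113.5, 57.6]
ee_rot: [180.0, -0.1, 83.2]
force: [0.2, -0.3, -0.6]
gripper_width: 0.6
gripper_force: 0.0
```

View pics/w5.png

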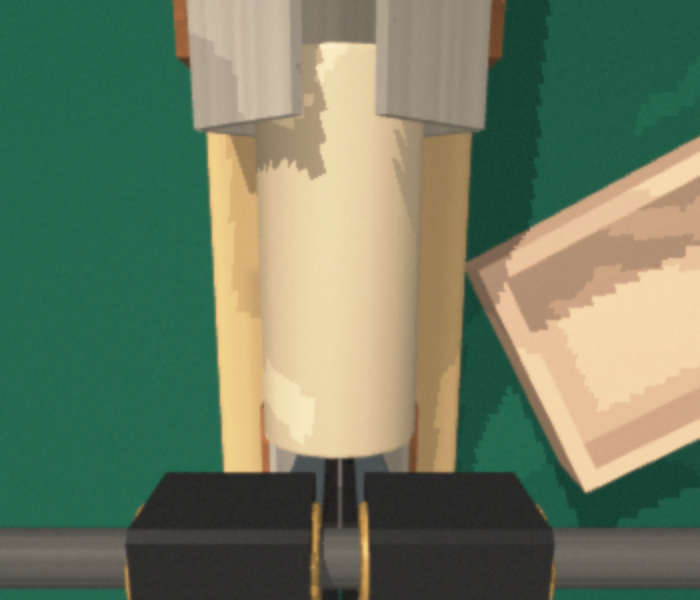

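Prop A slides into the tube without a step. The fingers are at its rear end, near row 457. I'll calibrate the finger face offset from this view.

```bash
python3 - <<'E'
from h import *
u=np.array([.1167,.9932]);m=np.array([661.5,-22])
P=lambda a,b,z:round(float((pt("wrist",150+a/2,b/2,z)[:2]-m)@u),1)
s=env.state();print("tcp",(s["ee_pos"][:2]-m)@u,"front",P(338,43,73),"rear",P(338,457,71),"mouth",P(195,130,56),P(300,116,82),s["force"])
E
```

```text
tcp -92.25881809909399 front 14.7 rear -74.4 mouth 0.4 -0.1 [-0.20530753 -0.93349428  0.08087899]
```

```bash
python3 -m crank '1 10 0 0 0 0 0;1 10 0 0 0 0 0;1 10 0 0 0 0 0;1 0 0 0 0 0 0'
```

```text
time_s: 14.72
ee_pos: [653.9, -83.3, 57.2]
ee_rot: [-180.0, -0.1, 83.2]
force: [0.3, 0.8, -1.2]
gripper_width: 0.4
gripper_force: 0.0
```

```bash
python3 -m crank '1 8 0 0 0 0 0;1 8 0 0 0 0 0;1 8 0 0 0 0 0;1 7 0 0 0 0 0;1 6 0 0 0 0 0;1 0 0 0 0 0 0'
python3 - <<'E'
from h import *
s=env.state();u=np.array([.1167,.9932]);m=np.array([661.5,-22]);print((s["ee_pos"][:2]-m)@u)
go(600,-40,190,83.3);go(443.5,287,190,115)
E
```

```text
time_s: 15.48
ee_pos: [658.4, -47.3, 57.5]
ee_rot: [180.0, -0.1, 83.2]
force: [0.1, -0.1, -0.5]
gripper_width: 0.7
gripper_force: 0.0
-25.457619853765944
turn first [ 0.  -0.1 -0.1] then shift(target axes) [   0.4  -58.8 -132.5]  | shift now axes [   0.4  -58.8 -132.5] t 15.47
turn first [  0.   -0.1 -31.8] then shift(target axes) [ 393.8  -53.5 -132.5]  | shift now axes [ 306.4 -253.1 -132.3] t 15.47
```

```bash
python3 -m crank '1 -10 0 0 0 0 0;0.2 0 0 -45 0 0 0;-0.4 0 0 -45 0 0 0;-0.4 45 -36 -42 0 0 0;-0.4 45 -36 0 0 0 0;-0.4 45 -36 0 0 0 0;-0.4 45 -36 0 0 0 0;-0.4 45 -36 0 0 0 0;-0.4 45 -36 0 0 0 0;-0.4 46 -37 0 0 0 0'
python3 -m crank '-0.4 0 0 0 0 0 -10.6;-0.4 0 0 0 0 0 -10.6;-0.4 0 0 0 0 0 -10.6;-0.4 0 0 0 0 0 0;-0.4 0 0 0 0 0 0'
python3 - <<'E'
from h import *
im=grab_frame("wrist");cv2.imwrite("pics/w6.png",im)
print([(np.round(r["point"],1),r["p"]) for r in models.search_frame("prop_b_center","wrist")[:4]])
E
```

```text
time_s: 16.73
ee_pos: [446.5, 280.8, 184.7]
ee_rot: [180.0, -0.1, 83.1]
force: [0.1, 0.0, 0.6]
gripper_width: 64.3
gripper_force: 0.0
time_s: 17.35
ee_pos: [447.4, 279.5, 184.4]
ee_rot: [180.0, -0.0, 114.8]
force: [-0.7, -0.3, 0.4]
gripper_width: 63.9
gripper_force: 0.0
[]
```

View pics/w6.png

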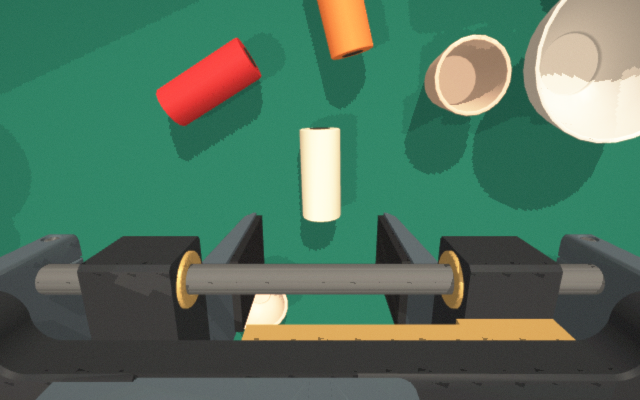

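Prop B (cream) spans columns 300–341, rows 128–220. The red and orange look-alikes are well clear of it.

```bash
python3 - <<'E'
from h import *
P=lambda u,v,z:pt("wrist",u,v,z)
n,f=P(322,219,20),P(320,129,38);l,r=P(300,175,25),P(341,175,25)
c=(n+f)/2;d=f-n;a=np.degrees(np.arctan2(d[1],d[0]));print(n,f,l,r,c,np.hypot(*d[:2]),a)
go(c[0],c[1],23,a)
E
```

```text
[466.5 243.8  20. ] [424.8 328.5  38. ] [426.1 278.3  25. ] [463.3 295.6  25. ] [445.65 286.15  29.  ] 94.40858011854641 116.21221568767332
turn first [ 0.  -0.  -1.4] then shift(target axes) [  6.7   1.4 161.3]  | shift now axes [  6.7   1.2 161.3] t 17.45
```

```bash
python3 -m crank '-0.4 7 1.2 50 0 0 -1.2;-0.4 0 0 50 0 0 0;-0.4 0 0 42 0 0 0;-0.4 0 0 20 0 0 0;-0.4 0 0 0 0 0 0;0.4 0 0 0 0 0 0;0.4 0 0 0 0 0 0;0.4 0 0 0 0 0 0;0.4 0 0 0 0 0 0' 20
python3 -m crank '0.4 0 0 -30 0 0 0;0.4 0 0 -50 0 0 0;0.4 0 0 -50 0 0 0;0.4 0 0 0 0 0 8.2;0.4 0 0 0 0 0 8.2;0.4 0 0 0 0 0 8.2;0.4 0 0 0 0 0 8.2;0.4 0 0 0 0 0 0'
python3 - <<'E'
from h import *
u=np.array([.1167,.9932]);c=np.array([661.5,-22])-62*u;print(c)
go(c[0],c[1],110,83.3)
E
```

```text
time_s: 18.58
ee_pos: [445.9, 286.9, 23.2]
ee_rot: [179.9, -0.0, 116.2]
force: [0.1, -0.5, 6.0]
gripper_width: 39.3
gripper_force: 20.0
time_s: 19.58
ee_pos: [445.0, 286.4, 151.9]
ee_rot: [-180.0, 0.0, 83.5]
force: [0.2, 0.2, -0.8]
gripper_width: 39.8
gripper_force: 20.0
[654.2646 -83.5784]
turn first [-0.   0.   0.2] then shift(target axes) [-343.   251.    41.9]  | shift now axes [-343.7  250.1   41.9] t 19.57
```

```bash
python3 -m crank '0.4 -43 31.3 0 0 0 0.2;0.4 -43 31.3 0 0 0 0;0.4 -43 31.3 0 0 0 0;0.4 -43 31.3 0 0 0 0;0.4 -43 31.3 0 0 0 0;0.4 -43 31.3 0 0 0 0;0.4 -43 31.3 0 0 0 0;0.4 -43 31.3 20 0 0 0;0.4 0 0 22 0 0 0;0.4 0 0 0 0 0 0'
python3 - <<'E'
from h import *
grab_frame("wrist");u=np.array([.1167,.9932]);n=np.array([u[1],-u[0]]);m=np.array([661.5,-22])
s=env.state();q=s["ee_pos"][:2]-m;print(q@u,q@n);go(*(m-62*u),57,83.3)
cv2.imwrite("pics/w7.png",cv2.resize(grab_frame("wrist")[:300,150:500],None,fx=2,fy=2))
E
```

```text
time_s: 20.82
ee_pos: [651.5, -85.0, 107.7]
ee_rot: [-179.7, -0.0, 83.2]
force: [-0.2, 1.1, -3.0]
gripper_width: 39.5
gripper_force: 20.0
-63.237432545302156 -1.6908387888406038
turn first [-0.1 -0.  -0.1] then shift(target axes) [ 1.2  1.7 52.3]  | shift now axes [ 1.2  1.8 52.3] t 20.88
```

View pics/w7.png

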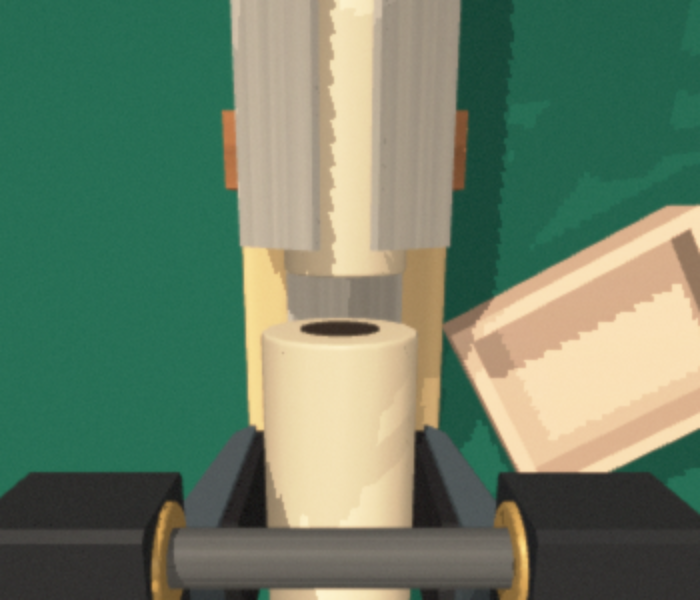

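Prop A's rear end shows just outside the mouth at row 272. Prop B's front is at row 335, so there is a gap, and the lateral correction is 1.7 mm.

```bash
python3 -m crank '0.4 0 1.7 28 0 0 0;0.4 0 0 17 0 0 0;0.4 0 0 6 0 0 0;0.4 0 0 0 0 0 0;0.4 0 0 0 0 0 0'
python3 -m crank '-0.3 0 0 0 0 0 0;-0.3 0 0 0 0 0 0;-0.3 0 0 -40 0 0 0;1 -40 0 -10 0 0 0;1 -42 0 0 0 0 0;1 0 0 0 0 0 0;1 0 0 49 0 0 0;1 0 0 0 0 0 0;1 0 0 0 0 0 0' 20
python3 - <<'E'
from h import *
u=np.array([.1167,.9932]);n=np.array([u[1],-u[0]]);m=np.array([661.5,-22])
s=env.state();q=s["ee_pos"][:2]-m;print(q@u,q@n)
E
```

```text
time_s: 21.55
ee_pos: [655.5, -84.9, 60.2]
ee_rot: [179.9, 0.0, 83.2]
force: [-0.3, 0.3, -1.7]
gripper_width: 40.0
gripper_force: 20.0
time_s: 22.68
ee_pos: [645.9, -165.9, 61.4]
ee_rot: [179.9, 0.0, 83.2]
force: [0.6, -1.0, 0.3]
gripper_width: 2.4
gripper_force: 0.0
-144.70269962629112 1.3178232851776688
```

```bash
python3 -m crank '1 0 -1 4 0 0 0;1 14 0 0 0 0 0;1 9 0 0 0 0 0;1 9 0 0 0 0 0;1 9 0 0 0 0 0;1 9 0 0 0 0 0;1 9 0 0 0 0 0;1 9 0 0 0 0 0;1 9 0 0 0 0 0'
python3 -m crank '1 8 0 0 0 0 0;1 8 0 0 0 0 0;1 8 0 0 0 0 0;1 8 0 0 0 0 0;1 0 0 0 0 0 0;1 0 0 0 0 0 0'
python3 - <<'E'
from h import *
grab_frame("wrist");u=np.array([.1167,.9932]);n=np.array([u[1],-u[0]]);m=np.array([661.5,-22])
s=env.state();q=s["ee_pos"][:2]-m;print(q@u,q@n)
cv2.imwrite("pics/w8.png",cv2.resize(grab_frame("wrist")[:300,150:500],None,fx=2,fy=2))
E
```

```text
time_s: 23.8
ee_pos: [653.3, -91.5, 57.1]
ee_rot: [179.9, 0.2, 83.2]
force: [-1.3, -8.8, 2.4]
gripper_width: 0.1
gripper_force: 4.2
time_s: 24.55
ee_pos: [657.2, -58.7, 57.0]
ee_rot: [179.9, 0.1, 83.2]
force: [-1.1, -5.8, 3.3]
gripper_width: 0.6
gripper_force: 2.5
-36.893825685669434 0.06334675146767665
```

```bash
cat > edge.py <<'E'
from h import *
u=np.array([.1167,.9932]);m=np.array([661.5,-22])
def rear(im,lo,hi,z0=53):
    # lowest cream row per column -> along coordinate of the rear edge, cylinder height known per column
    b=im.astype(int);out=[]
    for c in range(307,332,2):
        g=b[lo:hi,c].sum(1)/3;d=np.diff(cv2.GaussianBlur(g.astype(np.float32),(1,5),0).ravel());k=int(np.argmin(d))
        y=pt("wrist",c,lo+k+.5,70.5);out.append((c,lo+k,round(float((y[:2]-m)@u),1),round(float(-d[k]))))
    return out
E
python3 - <<'E'
from edge import *
im=cv2.resize(cv2.imread("pics/w8.png"),(350,300),interpolation=cv2.INTER_AREA)
full=np.zeros((400,640,3),np.uint8);full[:300,150:500]=im
print(rear(full,120,236))
print("grey rows col 319:",[int(full[r,319].mean()) for r in range(150,240,4)])
# mouth edge: columns off the slit
for c in(285,295,345,355):
    g=full[:236,c].mean(1);d=np.abs(np.diff(g));k=np.argsort(d)[-3:];print(c,sorted(k.tolist()),[np.round((pt("wrist",c,int(r)+.5,70)[:2]-m)@u,1) for r in sorted(k)])
# calibration from w7: A rear relative to mouth
import h
class S: pass
o=env.state();st=dict(o);st["ee_pos"]=np.array([652.5,-85.1,108.5])
h.env=S();h.env.state=lambda:st
P=lambda a,b,z:round(float((pt("wrist",150+a/2,b/2,z)[:2]-m)@u),1)
print("w7 mouth",P(240,246,56),P(318,250,82),"A rear",P(345,275,72),"B front bore",P(340,328,104))
E
```

```text
[(307, 228, -19.0, 37), (309, 228, -19.1, 37), (311, 228, -19.1, 36), (313, 229, -19.6, 48), (315, 229, -19.6, 52), (317, 229, -19.5, 51), (319, 229, -19.5, 32), (321, 229, -19.6, 43), (323, 228, -19.1, 48), (325, 228, -19.1, 48), (327, 228, -19.1, 37), (329, 228, -19.1, 33), (331, 228, -19.1, 34)]
grey rows col 319: [212, 213, 211, 213, 212, 212, 211, 213, 213, 211, 211, 211, 210, 210, 211, 211, 211, 210, 209, 208, 114, 98, 99]
285 [73, 200, 234] [np.float64(50.8), np.float64(-5.2), np.float64(-22.4)]
295 [202, 225, 234] [np.float64(-6.2), np.float64(-17.7), np.float64(-22.3)]
345 [224, 225, 226] [np.float64(-17.3), np.float64(-17.8), np.float64(-18.3)]
355 [190, 191, 234] [np.float64(-0.4), np.float64(-0.9), np.float64(-22.4)]
w7 mouth 0.1 0.3 A rear -7.6 B front bore -17.8
```

```bash
python3 -m crank '1 6 0 0 0 0 0;1 5 0 0 0 0 0;1 4 0 0 0 0 0;1 0 0 0 0 0 0;1 0 0 0 0 0 0'
python3 - <<'E'
from edge import *
im=grab_frame("wrist");cv2.imwrite("pics/w9.png",im)
s=env.state();q=s["ee_pos"][:2]-m;print(q@u)
print([r[1:] for r in rear(im,180,236)][::2])
for c in(270,275,280,285,290,350,355,360,365,370):
    g=im[150:236,c].astype(int).mean(1);print(c,[int(x) for x in g[40:82:2]])
print("mouth predicted px",px("wrist",[*(m-35.4*np.array([u[1],-u[0]])),56]),px("wrist",[*(m-9*np.array([u[1],-u[0]])),80]))
E
```

```text
time_s: 25.28
ee_pos: [658.9, -44.5, 57.1]
ee_rot: [179.9, 0.2, 83.2]
force: [-1.6, -7.4, 3.3]
gripper_width: 0.3
gripper_force: 3.6
-22.68595810543961
[(228, -4.8, 33), (229, -5.3, 23), (229, -5.4, 57), (229, -5.3, 31), (229, -5.3, 51), (228, -4.8, 39), (228, -4.8, 36)]
270 [172, 171, 171, 173, 173, 173, 171, 178, 195, 195, 194, 196, 180, 196, 198, 198, 199, 198, 199, 199, 198]
275 [180, 179, 178, 194, 199, 202, 203, 203, 201, 199, 200, 203, 202, 202, 198, 196, 195, 196, 196, 196, 197]
280 [178, 176, 176, 178, 174, 192, 194, 199, 198, 196, 197, 195, 194, 195, 195, 195, 197, 195, 196, 196, 197]
285 [169, 173, 172, 171, 171, 171, 171, 189, 188, 189, 191, 192, 191, 193, 191, 188, 140, 137, 138, 139, 141]
290 [178, 176, 175, 178, 178, 175, 176, 178, 176, 178, 177, 177, 197, 200, 200, 200, 197, 143, 137, 136, 136]
350 [143, 144, 146, 147, 146, 147, 148, 149, 150, 148, 150, 149, 150, 149, 149, 149, 146, 123, 118, 119, 120]
355 [151, 150, 149, 148, 148, 150, 150, 150, 148, 151, 150, 149, 150, 150, 149, 140, 130, 129, 128, 131, 129]
360 [149, 147, 146, 148, 147, 148, 146, 148, 146, 148, 146, 148, 146, 144, 141, 129, 128, 129, 129, 127, 129]
365 [151, 153, 152, 151, 154, 153, 154, 150, 154, 153, 153, 154, 152, 148, 128, 130, 129, 129, 131, 129, 128]
370 [147, 150, 146, 149, 149, 148, 149, 150, 148, 148, 148, 148, 150, 156, 154, 154, 156, 155, 157, 156, 154]
mouth predicted px [252.  209.6] [300.5 226.3]
```

```bash
cat >> edge.py <<'E'
from scipy.optimize import fsolve
n=np.array([u[1],-u[0]])
def mouth(c,r): # sight ray meets the outer tube face z=91.4-|lat|
    sg=-1 if c<320 else 1
    f=lambda x:px("wrist",[*(m+x[0]*u+x[1]*n),91.4-abs(x[1])])-[c,r]
    return np.round(fsolve(f,[0,sg*20],epsfcn=1e-2),1)
def prear(c,r):
    f=lambda x:px("wrist",[*(m+x[0]*u+x[1]*n),53+np.sqrt(max(1,400-x[1]**2))])-[c,r]
    return np.round(fsolve(f,[-3,0],epsfcn=1e-2),1)
def both(im):
    g=cv2.GaussianBlur(im.astype(np.float32).mean(2),(1,3),0)
    for c in(285,288,291,294,346,349,352,356,360,364):
        d=np.abs(np.diff(g[200:236,c]));k=int(d.argmax());print("mouth",c,200+k,mouth(c,200.5+k),int(d[k]))
    for c in(309,313,317,321,325,329):
        d=-np.diff(g[210:240,c]);k=int(d.argmax());print("rear",c,210+k,prear(c,210.5+k),int(d[k]))
E
python3 - <<'E'
from edge import *
both(cv2.imread("pics/w9.png"))
E
```

```text
mouth 285 221 [  0.4 -16.4] 21
mouth 288 222 [  0.5 -14.9] 24
mouth 291 223 [  0.6 -13.4] 24
mouth 294 224 [  0.7 -11.9] 24
mouth 346 234 [-4.  11.4] 15
mouth 349 234 [-4.6 12.8] 15
mouth 352 234 [-5.2 14.4] 16
mouth 356 234 [-6.1 16.5] 17
mouth 360 234 [-7.  18.7] 16
mouth 364 234 [-7.9 20.8] 17
rear 309 228 [-4.1 -5.5] 39
rear 313 229 [-4.4 -3.6] 62
rear 317 229 [-4.3 -1.7] 69
rear 321 229 [-4.3  0.2] 55
rear 325 228 [-3.8  2.1] 58
rear 329 228 [-4.  4.] 40
```

```bash
python3 -m crank '1 2 0 0 0 0 0;1 2 0 0 0 0 0;1 0 0 0 0 0 0;1 0 0 0 0 0 0'
python3 - <<'E'
from edge import *
im=grab_frame("wrist");cv2.imwrite("pics/w10.png",im)
print((env.state()["ee_pos"][:2]-m)@u,env.state()["force"]);both(im)
E
```

```text
time_s: 25.82
ee_pos: [659.3, -41.0, 57.1]
ee_rot: [180.0, 0.2, 83.2]
force: [-1.3, -8.3, 4.6]
gripper_width: 0.6
gripper_force: 4.2
-19.134190978160582 [-1.82084527 -7.58052111  3.433585  ]
mouth 285 228 [  0.5 -16.5] 19
mouth 288 229 [  0.6 -15. ] 26
mouth 291 230 [  0.7 -13.5] 24
mouth 294 232 [  0.3 -12. ] 22
mouth 346 234 [-0.4 11.4] 15
mouth 349 234 [-1.  12.9] 15
mouth 352 234 [-1.7 14.4] 17
mouth 356 234 [-2.5 16.5] 16
mouth 360 234 [-3.4 18.7] 16
mouth 364 234 [-4.3 20.9] 16
rear 309 228 [-0.5 -5.5] 36
rear 313 229 [-0.9 -3.6] 64
rear 317 229 [-0.8 -1.7] 69
rear 321 229 [-0.7  0.2] 58
rear 325 229 [-0.8  2.1] 58
rear 329 228 [-0.4  4. ] 40
```

```bash
python3 -m crank '1 1.2 0 0 0 0 0;1 0 0 0 0 0 0;1 0 0 0 0 0 0;1 -10 0 0 0 0 0;1 -30 0 0 0 0 0;1 -30 0 -20 0 0 0;1 -10 0 -40 0 0 0;1 0 0 0 0 0 0;1 0 0 0 0 0 0'
python3 - <<'E'
from edge import *
im=grab_frame("wrist");cv2.imwrite("pics/w11.png",im)
L=np.array([px("wrist",[*(m+a*u),73]) for a in(-30,0,30)]);print(L.tolist(),[px("wrist",[*(m+l*n),z]).tolist() for l,z in((-20,71.4),(20,71.4))])
r0=int(L[1][1])
for c in(280,286,292,298,304,310,316,320,324,328,332,338,344,350,356): print(c,[int(x) for x in im[r0-14:r0+18:1,c].astype(int).mean(1)])
print(r0-14)
E
```

```text
time_s: 27.0
ee_pos: [649.4, -116.7, 115.6]
ee_rot: [-179.9, -0.0, 83.2]
force: [0.2, -0.5, -0.1]
gripper_width: 0.4
gripper_force: 0.0
[[322.5, 121.4], [322.6, 68.4], [322.7, 10.9]] [[288.4, 68.8], [356.8, 68.7]]
280 [176, 175, 175, 175, 175, 176, 176, 177, 174, 175, 175, 176, 176, 175, 153, 121, 127, 122, 147, 152, 154, 158, 159, 164, 188, 195, 195, 196, 198, 199, 196, 199]
286 [178, 180, 178, 178, 177, 180, 179, 178, 179, 179, 178, 179, 178, 172, 121, 128, 134, 131, 121, 150, 156, 154, 153, 155, 154, 156, 154, 155, 153, 155, 158, 155]
292 [172, 171, 172, 170, 173, 172, 171, 172, 172, 172, 172, 173, 167, 127, 126, 130, 127, 113, 111, 115, 119, 118, 117, 119, 118, 117, 119, 119, 117, 116, 118, 118]
298 [180, 179, 178, 178, 180, 177, 179, 180, 178, 178, 179, 173, 142, 127, 140, 138, 117, 111, 112, 114, 118, 127, 128, 130, 129, 131, 129, 128, 130, 130, 127, 130]
304 [154, 155, 154, 155, 156, 156, 154, 155, 156, 154, 154, 143, 129, 151, 147, 131, 113, 111, 108, 106, 112, 120, 127, 124, 127, 126, 126, 125, 128, 127, 124, 127]
310 [160, 162, 161, 162, 162, 161, 161, 161, 160, 160, 160, 1
[... 866 characters left out ...]
2, 116, 115, 114, 113, 112, 115, 116]
338 [150, 152, 150, 150, 151, 150, 150, 150, 153, 151, 151, 139, 132, 179, 171, 147, 118, 110, 111, 111, 112, 118, 117, 118, 120, 118, 119, 119, 134, 137, 136, 140]
344 [147, 146, 146, 149, 146, 147, 146, 146, 146, 148, 147, 145, 126, 125, 144, 145, 124, 113, 112, 113, 126, 137, 136, 137, 138, 137, 137, 137, 138, 137, 137, 138]
350 [149, 151, 151, 150, 152, 150, 151, 149, 150, 152, 151, 152, 149, 120, 125, 129, 128, 122, 110, 126, 131, 132, 132, 135, 133, 133, 135, 134, 136, 133, 130, 134]
356 [145, 148, 147, 147, 147, 147, 150, 147, 148, 148, 148, 150, 149, 144, 113, 120, 122, 120, 116, 128, 128, 128, 130, 131, 130, 129, 132, 129, 131, 130, 131, 131]
54
```

```bash
python3 - <<'E'
from edge import *
for c,r in((280,68),(286,67.5),(292,66.7),(298,65.8),(304,65.2),(338,65.2),(344,66),(350,66.7),(356,67.7)):print("m",mouth(c,r))
for c,r in((316,68.7),(320,68.7),(324,68.8),(328,68.9)):print("r",prear(c,r))
grab_frame("top")
for nme in("stump_center","prop_a_center","square_dish","dish"):print(nme,[(np.round(q["point"]).tolist(),round(q["p"],2)) for q in models.search_frame(nme,"top")[:4]])
E
```

```text
m [  1.  -25.6]
m [  0.9 -21.5]
m [  0.9 -17.7]
m [  0.9 -13.9]
m [  0.9 -10.4]
m [0.6 8.4]
m [ 0.6 12. ]
m [ 0.6 15.7]
m [ 0.5 19.5]
r [-0.1 -3.8]
r [-0.1 -1.5]
r [-0.2  0.8]
r [-0.3  3.1]
stump_center [([524.0, -346.0, 37.0], 0.81), ([530.0, 428.0, 24.0], 0.53)]
prop_a_center [([315.0, 319.0, 39.0], 0.78), ([683.0, 107.0, 71.0], 0.74), ([659.0, 69.0, 60.0], 0.71), ([398.0, 429.0, 39.0], 0.56)]
square_dish [([765.0, -75.0, 5.0], 0.57), ([655.0, 73.0, 65.0], 0.31)]
dish [([447.0, 124.0, 16.0], 0.81)]
```

It protrudes by about 0.9 mm. I'll make one gentle nudge along the same path.

```bash
python3 -m crank '1 10 0 40 0 0 0;1 30 0 20 0 0 0;1 25 0 0 0 0 0;1 12 0 0 0 0 0;1 2 0 0 0 0 0;1 2 0 0 0 0 0;1 0 0 0 0 0 0;1 0 0 0 0 0 0'
python3 -m crank '1 -10 0 0 0 0 0;1 -30 0 0 0 0 0;1 -31 0 -20 0 0 0;1 -10 0 -40 0 0 0;1 0 0 0 0 0 0;1 0 0 0 0 0 0'
python3 - <<'E'
from edge import *
im=grab_frame("wrist")
for c in(316,320,324,328,286,292,298,344,350,356):
    g=im[54:86,c].astype(float).mean(1);t=(g[:8].mean()+(125 if c<344 else 118))/2;k=int(np.argmax(g<t));r=54+k-1+(g[k-1]-t)/(g[k-1]-g[k])+.5
    print(c,round(r,1),prear(c,r) if 310<c<330 else mouth(c,r))
E
```

```text
time_s: 28.3
ee_pos: [659.3, -38.7, 56.2]
ee_rot: [-180.0, 0.1, 83.1]
force: [-1.1, -5.2, -1.7]
gripper_width: 0.7
gripper_force: 2.8
time_s: 29.05
ee_pos: [649.6, -117.3, 116.1]
ee_rot: [-180.0, -0.0, 83.1]
force: [-0.5, 0.1, -0.6]
gripper_width: 0.9
gripper_force: 0.0
316 65.8 [ 1.1 -3.6]
320 65.7 [ 1.1 -1.2]
324 65.8 [1.1 1.1]
328 65.8 [1.1 3.4]
286 66.9 [  0.8 -21.2]
292 66.0 [  0.8 -17.4]
298 65.2 [  0.9 -13.7]
344 65.6 [ 0.5 12.2]
350 66.2 [ 0.5 15.9]
356 67.0 [ 0.5 19.8]edge.py:18: RuntimeWarning: The iteration is not making good progress, as measured by the 
 improvement from the last ten iterations.
  return np.round(fsolve(f,[-3,0],epsfcn=1e-2),1)
edge.py:15: RuntimeWarning: The iteration is not making good progress, as measured by the 
 improvement from the last ten iterations.
  return np.round(fsolve(f,[0,sg*20],epsfcn=1e-2),1)
```

The last prop's end is within about 0.5 mm of the mouth, and the arm is touching nothing, so I'm handing it in.

```bash
python3 -c "
from workcell import env
print(env.job_done())"
```

```text
the job is handed in; nothing more can be done
None
```

I handed the job in at about 29 s: the stump is in the scrap tub and all three props are in the tube. The last one measures within about 0.5 mm of flush with the mouth. I didn't deliberately move or touch any of the pots, but I made no final check of every pot.

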